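# Shut and hasp the model chest, then stack the boxes on it

## Task

Close the lid of the plywood model chest and swing its hasp right over onto the staple until it lies flat; then stack the two closed wooden boxes on the lid, first the longer one from the sloping rest, lying flat on the dark inlay, then the shorter one on top of it, both centred and square with the chest. Set the boxes down without dropping them, and leave the other things on the bench where they are.

Things in the scene. Friction and masses are not known exactly. Their poses are not given: they have to be found in the camera images.
- case: Plywood model chest, 225 (x) x 220 (y) x 90 tall, fixed to the bench. Origin: centre of its underside; z up; -x is its front, roughly towards the robot. The front 75 mm of its top is a fixed deck at 90 mm height with a steel staple (U loop, 18 mm wide in x, 6 in y, 18 mm tall) standing on it at x = -67.5, y = 0. The rest of the top (x -37.5 to +112.5) is the hinged lid.
- lid (a joint): Lid angle in rad: 0 closed flat (level with the deck), growing as its front edge lifts; it turns about the chest's y axis at its far edge. Stiff hinge: it stays where it is left; about 1 to 5 N at the front edge moves it. Lid 150 x 220 x 12 mm.
- lid_hinge (a point): On the lid's hinge axis, at the middle of the lid's far edge, level with the lid's top face. Axes turn with the lid: -x along the lid to its front edge, z out of its outer (top) face.
- lid_edge (a point): Middle of the lid's front (free) edge, on its outer face, 150 mm from lid_hinge. Same axes as lid_hinge.
- lid_mark (a point): Centre of the lid's outer face = centre of a dark wood inlay 66 (x) x 176 (y) mm flush in it, where the column of boxes stands. Same axes as lid_hinge.
- hasp (a joint): Hasp angle in rad relative to the lid: 0 lying forward, flat on the deck, staple through its slot (closed); pi/2 upright from the lid; larger leans back over the lid. Stiff: stays where it is left, about 1 N at its tip moves it.
- hasp_hinge (a point): On the hasp's hinge axis (along the chest's y), at the middle of the lid's front edge, 4 mm above the lid's outer face. Axes turn with the hasp: -x along the strap to its tip.
- hasp_tip (a point): Free end of the hasp: steel strap 78 mm from hinge to tip, 36 wide, 5 thick, with a slot 10 mm wide from 16 to 44 mm from the hinge a plain end pad beyond it, and an 8 mm round bead across the tip.
- rest: White sloping rest fixed to the bench, 200 (y) wide, about 125 deep and 103 tall. Origin: centre of its underside. Its board rises at 30 degrees towards its +x (away from the robot); a lip at its low front edge stands 10 mm above the board's face.
- long_box: Longer closed wooden box, 60 (x) x 170 (y) x 55 (z) mm, about 0.45 kg. Origin: centre of its underside; z out of its top. It starts on the sloping rest, tilted 30 degrees (its top faces up and towards the rest's front), its long lower side against the lip.
- short_box: Shorter closed wooden box, 60 (x) x 115 (y) x 50 (z) mm, about 0.3 kg, lying flat on the bench. Origin: centre of its underside; z up.
- paint_tin: Bystander: paint tin, 90 mm across, 110 tall. Origin: centre of its underside.
- jar: Bystander: amber glass jar with white cap, 76 mm across, 95 tall. Origin: centre of its underside.
- mug: Bystander: white mug, 80 mm across, 90 tall, handle to its +y. Origin: centre of its underside.
- offcut: Bystander: square dark wooden offcut, 85 x 85 x 35 tall. Origin: centre of its underside.
- model_tower: Bystander: upright wooden model tower, 45 x 45 x 120 tall. Origin: centre of its underside.
- model_chair: Bystander: little wooden model chair, 50 x 50 x 100 tall. Origin: centre of its underside.
Not all that is in view belongs to the job. Leave any pink, purple or turquoise look-alike of the short_box alone.

How it is judged:
On the way, in this order (a step that is already met when the one before it is completed fails the run):
1. the lid is closed (value of joint lid below 0.06 rad), for 0.2 s.
2. the hasp lies closed over the staple, lid closed (value of joint lid below 0.06 rad and value of joint hasp below 0.1 rad), for 0.2 s.
3. the longer box stands flat, centred and square on the lid's inlay, released (all of step 2 and horizontal distance between long_box and lid_mark below 0.015 m and z of long_box in the frame of lid_mark between -0.006 and 0.006 m and angle between the x axis of long_box and the x axis of lid_mark, either way round below 0.14 rad and angle between long_box's own z axis and vertical below 0.07 rad and linear speed of long_box below 0.03 m/s and contact force between the fingers and long_box below 0.3 N), for 0.2 s.
4. the shorter box stands flat, centred and square on the longer one, released (all of step 3 and horizontal distance between short_box and long_box below 0.015 m and z of short_box in the frame of long_box between 0.049 and 0.061 m and angle between the x axis of short_box and the x axis of long_box, either way round below 0.14 rad and angle between short_box's own z axis and vertical below 0.07 rad and linear speed of short_box below 0.03 m/s and contact force between the fingers and short_box below 0.3 N), for 0.2 s.
At the end, for the whole second after the job is handed in: Lid closed (0.06 rad), hasp flat over the staple (0.10 rad); longer box flat on the lid, within 15 mm of the inlay's centre and 0.14 rad of square with the chest; shorter box flat on the longer, within 15 mm of its centre and 0.14 rad of square; both level, at rest, released (all of step 4); the robot touches nothing.
It fails at once if a box is dropped or thrown: not touched by the fingers yet faster than 0.5 m/s ((linear speed of long_box above 0.5 m/s and contact force between the fingers and long_box below 0.05 N) or (linear speed of short_box above 0.5 m/s and contact force between the fingers and short_box below 0.05 N)).
It fails at once if a bystander is moved by more than 30 mm (distance of any of paint_tin, jar, mug, offcut, model_tower, model_chair from where it was at the start of the episode above 0.03 m).
It also fails if it takes over 72 s, if anything falls off the work surface, if the arm or the gripper's body presses on something with over 40 N, if the wrist force passes 120 N, or if a joint passes its speed limit or range.

## Robot

A 6-joint arm with a two-finger parallel gripper is mounted at the origin on the work surface. World frame = base frame: x ahead of the robot, y to its left, z up, the work surface at z = 0. Lengths are in m, angles in rad, forces in N, time in s.
With the tool pointing down it reaches from about 0.375 to 0.975 m from the base axis. Payload 3.8 kg.
Tool frame: the origin (TCP) lies at the very end of the fingers, on their centre line; the grasp point (between the pads) lies 19 mm behind it (bot.tcp_to_grasp is the z of the grasp point in the tool frame, in m); z points along the fingers, y is the direction in which the jaws open and shut (so a half turn about z gives the same grasp; the last joint's range is limited). The gripper opens to 85 mm and grips with 20 to 120 N. Pads are 22 mm wide; open, the fingers measure 114 mm over their backs; the gripper's body (76 mm by 85 mm) begins 54 mm behind the grasp point. The pads swing forward as they close: fully open they stand 13 mm farther back than shut.
Start: joints at [-1.267, 0.264, 1.604, -0, 1.274, -0.037], TCP at [0.226, -0.636, 0.231] pointing down, gripper open.
Joint ranges: [-2.63, 2.63], [-0.94, 2.18], [0.31, 2.57], [-1.31, 4.45], [0, 2.66], [-2.55, 2.55]. Speed limits (rad/s): [2.57, 2.57, 3.14, 3.14, 3.14, 3.14].

## Interface

Orientations are given as a rotation vector (axis times angle).
In Python, from workcell import status, vision, job, bot gives the robot as it stands.
- The arm moves only by the tool apply_moves, never from a script. Its argument "deltas" is a list of rows, each a list of 7 numbers: the shift along the tool's x, y, z in m, then the turn, a rotation vector about the tool's x, y, z in rad, then the closure, from 0 (fully open) to 1 (shut). In form: [[x, y, z, rx, ry, rz, jaw], ...]. A call has 1 to 8 rows; each row is the pose to reach, as a shift and turn from the pose commanded when the call began, along the tool's axes at that moment; what a row does not reach only later rows make up. A row lasts 1/12 s, in which the tool goes at most 41.7 mm and 7.16 degrees, less where a joint would pass 70% of its speed; a pose out of reach is approached as far as the arm can. A call with a gripper value outside its range is refused whole. The fingers move at their own pace and stop on an object; "squeeze" is the grip in N (left out, the last holds). Time passes only in rows, so rows that repeat a pose let the fingers close. It gives the time, the measured TCP pose, the force and the opening at its end, in the units of the state.
- status.read_state(): the state, without advancing time (a new reading comes with each control period).
- vision.read_camera(name): name is "scene" or "top" or "wrist"; returns the picture (420x560x3 uint8, red, green, blue); there is no depth.
- vision.get_calibration(name): a dict with "fov_y" (degrees; the focal length in pixels is half the picture's height over the tangent of half this angle, whatever the lens; pixels are square), "cx", "cy" (the principal point, pixels), "R" (3x3) and "t" (3): a world point X has camera coordinates R X + t; the wrist camera has in their place "tool_from_camera" (4x4, takes a point from camera to tool coordinates, whose origin is the TCP and whose axes are the flange's). Camera axes: x right, y down, z forward; pixel columns grow to the right and rows downward; lengths in m; the calibration is good to about 2 mm. A picture is of the moment at which its call begins: read the wrist's pose just before it. get_calibration takes no time and is no camera call.
- job.finish_job(): hands the job in, once; it reports no verdict.
The state is a dict: "time": time; "q": joint angles; "joint_vel": joint speeds; "joint_torque": joint torques, N m; "tool_pos": TCP position; "tcp_rot": TCP orientation; "wrist_force": force on the tool from outside, world axes, zero at the start; "torque": the same for the moment, N m; "width": opening from 0.0 (shut) to 1.0 (fully open).
Only numpy, scipy, OpenCV 4.12 (cv2) and the standard library are available. Lean on these libraries where they do the work, as an engineer would, in place of code of your own. Each camera call takes 0.05 s, during which the arm holds its last target. There are 200 camera calls.

## Working session

There is one attempt and no reset: what is moved stays moved. The work goes in short steps, Python scripts to look and compute and a tool call to move; the robot and the scene stay as the last step left them, time stands still between calls to the robot, and variables do not carry over. Pictures are saved under pics/ and viewed, about 8 in all and at most 12, crops included, and the job is handed in when it is done.

Besides the shell and the picture viewer there is one more tool, called after "Call:" as name(argument=value, ...) on one line, values as JSON. apply_moves: Moves the arm, as the interface text tells. Its arguments: {"type":"object","properties":{"deltas":{"type":"array","items":{"type":"array","items":{"type":"number"}}},"squeeze":{"type":"number"}},"required":["deltas"]}

```bash
mkdir -p pics; ls
python3 - <<'E'
from workcell import status, vision, job, bot
import cv2,numpy as np
print(status.read_state()); print(bot.tcp_to_grasp)
for n in("scene","top"):
    im=vision.read_camera(n); cv2.imwrite(f"pics/{n}0.png",im[:,:,::-1])
for n in("scene","top","wrist"): print(n,vision.get_calibration(n))
a=cv2.imread("pics/scene0.png");b=cv2.imread("pics/top0.png")
E
```

```text
pics
{'time': 0.0, 'q': array([-1.26692351e+00,  2.64735727e-01,  1.60539603e+00,  2.28783966e-05,
        1.27369521e+00, -3.68610793e-02]), 'joint_vel': array([ 0.00093664,  0.00067384,  0.0002207 , -0.00110432,  0.00149579,
        0.00040381]), 'joint_torque': array([-7.10988224e-04, -5.15114594e+01, -3.67310643e+01, -7.19151126e-05,
        1.32487767e-02, -1.24651146e-05]), 'tool_pos': array([ 0.22537938, -0.63547679,  0.22996187]), 'tcp_rot': array([-3.09392714e+00, -5.32251833e-01,  4.32817814e-04]), 'wrist_force': array([ 0.44992061, -0.2505503 , -0.65929649]), 'torque': array([ 0.01729468,  0.01353959, -0.00711228]), 'width': 1.001896873113848}
-0.0187
scene {'fov_y': 51.25730771283539, 'cx': 283.4264446272024, 'cy': 203.65299287854285, 'R': array([[-0.38246557,  0.92388354,  0.01262088],
       [ 0.63434727,  0.27248709, -0.72343232],
       [-0.67180625, -0.26868193, -0.69027993]]), 't': array([ 0.16092457, -0.25989872,  1.53587657])}
top {'fov_y': 44.88620612562302, 'cx': 285.0310263978301, 'cy': 205.50169595397915, 'R': array([[-0.02698281, -0.99963048,  0.00328985],
       [-0.99085768,  0.02631053, -0.13232089],
       [ 0.13218544, -0.00683016, -0.99120147]]), 't': array([0.03814496, 0.53614834, 1.47046282])}
wrist {'fov_y': 64.01587771100763, 'cx': 278.23095746090974, 'cy': 213.76938193754899, 'tool_from_camera': array([[ 1.00377853e-03, -9.60409063e-01, -2.78591858e-01,
         7.22814658e-02],
       [ 9.99999495e-01,  9.77726180e-04,  2.32458125e-04,
        -1.36913032e-04],
       [ 4.91316632e-05, -2.78591951e-01,  9.60409560e-01,
        -1.41074703e-01],
       [ 0.00000000e+00,  0.00000000e+00,  0.00000000e+00,
         1.00000000e+00]])}
```

View pics/scene0.png

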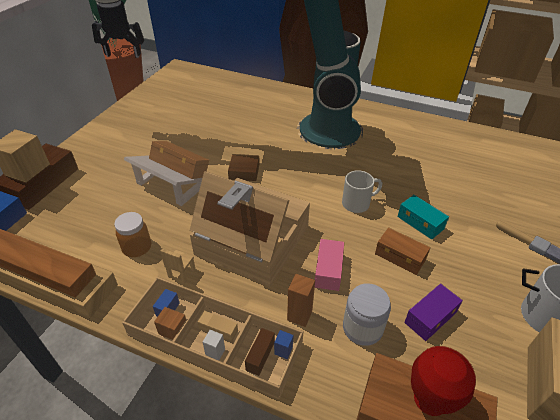

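View pics/top0.png

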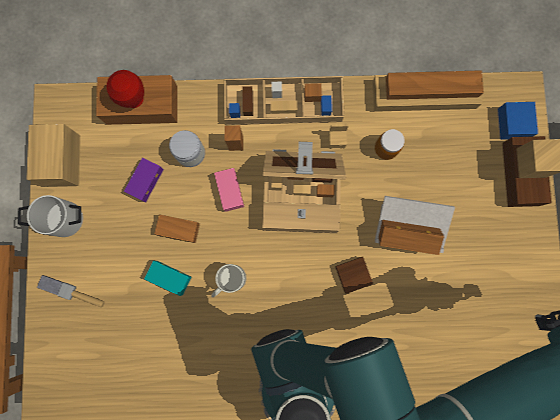

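Scene view (chest at ~(240,225), lid partly open with the hasp folded back on it, sloping rest with long box at (175,165)). Top view: chest (302,195), rest with long box (413,232), offcut (352,274), mug (229,277), jar (390,143), tin (186,148), chair (338,137), tower (233,137). Short_box candidates in top: brown (176,228), teal (166,277), pink (228,189), purple (143,180). Only the brown one has a plain wood colour, so I'll confirm it in a crop.

```bash
cat > h.py <<'E'
import numpy as np,cv2
from scipy.spatial.transform import Rotation as Ro
from workcell import status, vision, job, bot
def K(c): 
    f=210/np.tan(np.radians(c["fov_y"])/2); return np.array([[f,0,c["cx"]],[0,f,c["cy"]],[0,0,1]])
def cam(n,st=None):
    c=vision.get_calibration(n)
    if n=="wrist":
        T=np.eye(4);T[:3,:3]=Ro.from_rotvec(st["tcp_rot"]).as_matrix();T[:3,3]=st["tool_pos"]
        M=np.linalg.inv(T@c["tool_from_camera"]);return K(c),M[:3,:3],M[:3,3]
    return K(c),np.array(c["R"]),np.array(c["t"])
def proj(C,X): 
    p=(C[0]@(C[1]@np.atleast_2d(X).T+C[2][:,None])).T; return p[:,:2]/p[:,2:]
def onplane(C,uv,z):
    d=C[1].T@np.linalg.inv(C[0])@np.array([uv[0],uv[1],1]);o=-C[1].T@C[2]
    return o+d*(z-o[2])/d[2]
E
python3 - <<'E'
import cv2,numpy as np
a=cv2.imread("pics/top0.png")[120:300,120:466];b=cv2.imread("pics/scene0.png")[125:290,110:456]
a=cv2.resize(a,None,fx=2.3,fy=2.3,interpolation=2);b=cv2.resize(b,None,fx=2.3,fy=2.3,interpolation=2)
cv2.imwrite("pics/c1.png",a);cv2.imwrite("pics/c2.png",np.vstack([a[:0],b]))
E
python3 - <<'E'
from h import *
C=cam("top");
for n,uv,z in[("short",(176,228),.05),("deckFL",(263.5,232),.0),("deckFR",(338,232),0),("offcut",(352,274),.035),("mug",(229,277),.09),("jar",(392,143),.09),("chair",(338,132),.1),("tower",(233,133),.12),("rest c",(415,225),.05)]: print(n,onplane(C,uv,z).round(3))
E
```

```text
short [0.477 0.343 0.05 ]
deckFL [0.463 0.091 0.   ]
deckFR [ 0.457 -0.134  0.   ]
offcut [ 0.331 -0.166  0.035]
mug [0.332 0.186 0.09 ]
jar [ 0.705 -0.291  0.09 ]
chair [ 0.739 -0.135  0.1  ]
tower [0.738 0.167 0.12 ]
rest c [ 0.468 -0.354  0.05 ]
```

View pics/c1.png

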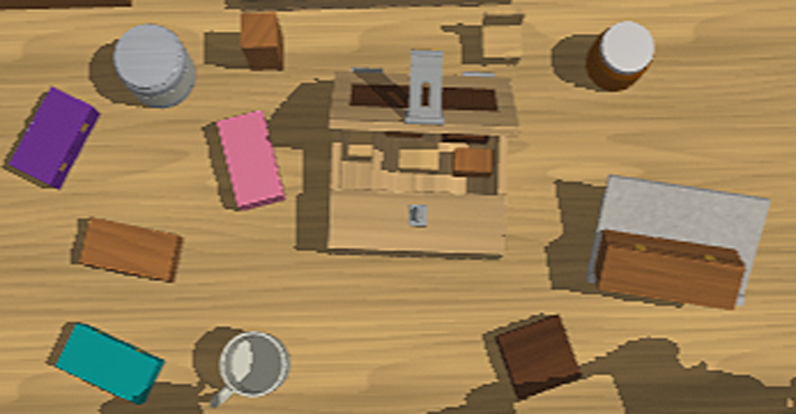

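View pics/c2.png

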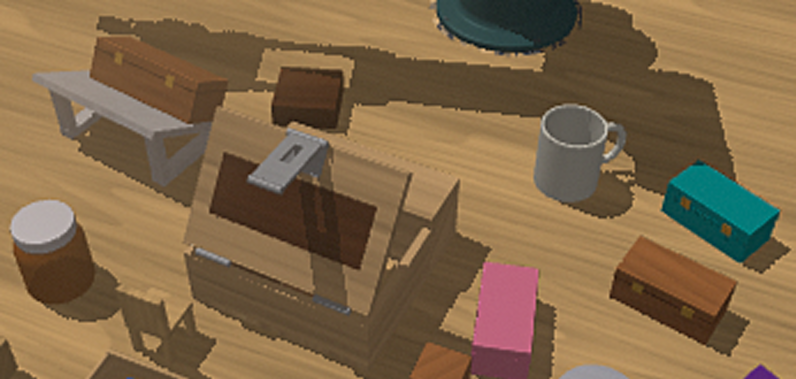

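Brown box at crop (130,250) = top px (176,228) is the short_box: the only natural-wood one with brass clasps; teal, pink and purple are look-alikes. Now a joint pose fit from corner pixels in both views.

```bash
cat > fit.py <<'E'
from h import *
from scipy.optimize import least_squares
Ct,Cs=cam("top"),cam("scene")
def T(p): return np.array(p)/2.3+120
def S(p): return np.array(p)/2.3+np.array([110,125])
def solve(model,top,sc,p0):
    def res(p):
        m=model(p);r=[]
        for C,f,d in((Ct,T,top),(Cs,S,sc)):
            for k,uv in d.items(): r+=list(proj(C,m(k))[0]-f(uv))
        return np.array(r)
    s=least_squares(res,p0,loss="soft_l1",f_scale=1.0)
    print(s.x.round(4)); print("resid",[(k,v.tolist()) for k,v in zip(list(top)+list(sc),res(s.x).reshape(-1,2).round(1))])
    return s.x
def chest(p):
    x,y,w,a,h=p
    def m(k):
        k=k.rstrip('.');t,*c=k.split(",");c=[float(i)/1000 for i in c]
        u=np.array([-np.cos(a),0,np.sin(a)]);n=np.array([np.sin(a),0,np.cos(a)]);H=np.array([.1125,0,.09])
        if t=="c":P=np.array(c)
        elif t=="l":P=H+u*c[0]+np.array([0,c[1],0])
        else:
            d=np.cos(h)*u+np.sin(h)*n; P=H+u*.15+n*.004+d*c[0]+np.array([0,c[1],0])
        return np.array([x,y,0])+Ro.from_euler('z',w).apply(P)
    return m
solve(chest,{"c,-112.5,110,90":(329,249),"c,-112.5,-110,90":(503,257),"c,-37.5,110,90":(331,192),"c,-37.5,-110,90":(505,197),"l,150,110":(330,123),"l,150,-110":(518,126),"l,108,88":(350,106),"l,108,-88":(498,110),"l,42,88":(352,84),"l,42,-88":(496,89),"c,-67.5,0,90":(417,221),"h,78,18":(413,50),"h,78,-18":(441,52),"h,0,18":(405,122),"h,0,-18":(443,123)},
{"l,150,-110.":(213,107),"l,150,110.":(411,172),"l,0,-110":(185,245),"l,0,110":(368,318),"l,108,-88.":(222,152),"l,108,88.":(376,208),"l,42,-88.":(210,213),"l,42,88.":(361,269),"h,0,-18.":(289,126),"h,0,18.":(329,142),"h,78,-18.":(249,183),"h,78,18.":(283,190),"c,-112.5,110,90.":(459,180)},[.57,-.02,0,1.,2.5])
def box(tilt):
    def f(p):
        def m(k):
            c=np.array([float(i)/1000 for i in k.rstrip('.').split(",")]); P=Ro.from_euler('y',-tilt).apply(c)
            z=p[3] if tilt else 0
            return np.array([p[0],p[1],z])+Ro.from_euler('z',p[2]).apply(P)
        return m
    return f
d=np.radians(30)
solve(box(d),{"30,85,55":(604,252),"30,-85,55":(745,266),"-30,-85,55":(738,308),"-30,85,55":(597,291),"30,85,0":(607,230),"30,-85,0":(742,248)},
{"30,-85,55.":(98,38),"30,85,55.":(196,83),"-30,85,55.":(226,78),"30,-85,0.":(91,82),"30,85,0.":(190,121)},[.46,-.35,0,.05])
solve(box(0),{"30,57.5,50":(89,218),"30,-57.5,50":(182,237),"-30,-57.5,50":(173,281),"-30,57.5,50":(80,262)},
{"-30,-57.5,50.":(640,239),"-30,57.5,50.":(736,287),"30,57.5,50.":(713,318),"30,-57.5,50.":(619,268),"30,-57.5,0.":(611,295),"30,57.5,0.":(705,341)},[.48,.34,0])
E
python3 fit.py
```

```text
[ 0.5706 -0.0258 -0.0577  0.9549  2.1579]
resid [('c,-112.5,110,90', [-0.8, 0.6]), ('c,-112.5,-110,90', [1.1, -0.5]), ('c,-37.5,110,90', [-0.7, -0.8]), ('c,-37.5,-110,90', [0.7, -0.6]), ('l,150,110', [-1.2, -1.0]), ('l,150,-110', [0.6, 0.3]), ('l,108,88', [-0.9, 0.3]), ('l,108,-88', [-0.3, 0.6]), ('l,42,88', [-0.9, 0.6]), ('l,42,-88', [-1.1, 0.4]), ('c,-67.5,0,90', [0.1, -1.8]), ('h,78,18', [-1.5, 1.3]), ('h,78,-18', [-0.0, 0.9]), ('h,0,18', [1.2, -0.9]), ('h,0,-18', [-1.7, -0.9]), ('l,150,-110.', [0.6, -0.5]), ('l,150,110.', [-1.0, -0.1]), ('l,0,-110', [-1.4, -0.8]), ('l,0,110', [0.2, -0.6]), ('l,108,-88.', [0.5, -0.2]), ('l,108,88.', [0.3, -0.9]), ('l,42,-88.', [-0.6, -0.3]), ('l,42,88.', [-0.7, 0.1]), ('h,0,-18.', [0.7, 2.8]), ('h,0,18.', [-2.8, 0.6]), ('h,78,-18.', [-0.2, -1.6]), ('h,78,18.', [-0.6, 0.6]), ('c,-112.5,110,90.', [0.0, -1.8])]
[ 0.444  -0.3348 -0.1516  0.0489]
resid [('30,85,55', [1.3, -1.3]), ('30,-85,55', [0.6, 0.2]), ('-30,-85,55', [-1.2, 0.8]), ('-30,85,55', [0.5, 0.8]), ('30,85,0', [-2.2, 0.3]), ('30,-85,0', [-2.5, -0.2]), ('30,-85,55.', [-1.8, -0.0]), ('30,85,55.', [1.0, -0.5]), ('-30,85,55.', [0.7, 0.5]), ('30,-85,0.', [-2.2, -1.3]), ('30,85,0.', [-0.6, 1.4])]
[ 0.4767  0.3457 -0.2384]
resid [('30,57.5,50', [-0.2, -0.7]), ('30,-57.5,50', [-2.3, -0.7]), ('-30,-57.5,50', [-3.2, 0.3]), ('-30,57.5,50', [-1.3, 0.2]), ('-30,-57.5,50.', [-0.3, -2.0]), ('-30,57.5,50.', [0.2, -2.5]), ('30,57.5,50.', [0.4, -0.7]), ('30,-57.5,50.', [-1.9, -0.6]), ('30,-57.5,0.', [-1.6, 0.6]), ('30,57.5,0.', [-0.8, 2.1])]
```

Fit is consistent, with residuals of about 1–2 px and box sizes matching: chest at (0.571,−0.026), yaw −0.058, lid 0.955 rad, hasp 2.16 rad (strap about horizontal). Next is a move planner, then go above the lid at y = −70 with the fingers shut.

```bash
cat > mv.py <<'E'
from h import *
import json,sys
W=-.0577;CH=np.array([.5706,-.0258,0])
def down(yaw,tilt=0): # tool y along heading yaw, tilted so tool z leans to +heading by tilt
    return Ro.from_euler('z',yaw)*Ro.from_matrix(np.array([[0,1,0],[1,0,0],[0,0,-1]]).T)*Ro.from_euler('x',tilt)
def chestp(x,y,z): return CH+Ro.from_euler('z',W).apply(np.array([x,y,z])/1000)
def plan(targets):
    """targets: list of (pos,Rotation); prints delta rows from the present pose, and rows needed"""
    s=status.read_state();R0=Ro.from_rotvec(s["tcp_rot"]);p0=s["tool_pos"];pp=np.zeros(3);pr=R0
    print("t",round(s["time"],2),"pos",p0.round(4),"F",s["wrist_force"].round(1),"w",round(s["width"],3))
    for p,R in targets:
        d=R0.inv().apply(p-p0);rv=(R0.inv()*R).as_rotvec()
        n=max(np.linalg.norm(d-pp)/.0417,np.degrees((pr.inv()*R).magnitude())/7.16)
        print(d.round(4).tolist(),rv.round(3).tolist(),"rows",round(n,1));pp=d;pr=R
E
python3 - <<'E'
from mv import *
R=down(W); print(R.as_matrix().round(2), down(0,.52).as_matrix()[:,2])
m=chestp(62,-70,280)
plan([([.35,-.45,.32],down(-.6)),(m,R)])
E
```

```text
[[ 0.06  1.    0.  ]
 [ 1.   -0.06  0.  ]
 [ 0.    0.   -1.  ]] [-0.49688014  0.         -0.86781918]
t 0.1 pos [ 0.2254 -0.6355  0.23  ] F [ 0.1 -0.6  0.1] w 1.001
[0.1794, -0.1334, -0.0897] [-0.002, -0.001, -0.63] rows 5.8
[0.5591, -0.3708, -0.0491] [-0.002, -0.001, -1.172] rows 10.8
```

Call:
apply_moves(deltas=[[0.18,-0.13,-0.09,0,0,-0.63,1],[0.18,-0.13,-0.09,0,0,-0.63,1],[0.18,-0.13,-0.09,0,0,-0.63,1],[0.18,-0.13,-0.09,0,0,-0.63,1],[0.18,-0.13,-0.09,0,0,-0.63,1],[0.18,-0.13,-0.09,0,0,-0.63,1],[0.559,-0.371,-0.049,0,0,-1.17,1],[0.559,-0.371,-0.049,0,0,-1.17,1]], squeeze=40)

```text
time: 0.77
tool_pos: [0.4039, -0.3873, 0.3151]
tcp_rot: [2.568, 1.805, 0.001]
wrist_force: [1.2, -0.5, -0.6]
width: -0.004
```

```bash
python3 -c "
from mv import *
R=down(W);plan([(chestp(62,-70,280),R)])"
```

```text
t 0.77 pos [ 0.4039 -0.3873  0.3151] F [ 1.2 -0.5 -0.6] w -0.004
[0.3471, 0.1138, 0.035] [0.002, 0.002, -0.288] rows 8.8
```

Call:
apply_moves(deltas=[[0.34,0.11,0.033,0,0,-0.28,1],[0.34,0.11,0.033,0,0,-0.28,1],[0.34,0.11,0.033,0,0,-0.28,1],[0.34,0.11,0.033,0,0,-0.28,1],[0.34,0.11,0.033,0,0,-0.28,1],[0.34,0.11,0.033,0,0,-0.28,1],[0.34,0.11,0.033,0,0,-0.28,1],[0.34,0.11,0.033,0,0,-0.28,1]])

```text
time: 1.43
tool_pos: [0.6078, -0.1245, 0.2823]
tcp_rot: [-2.297, -2.142, 0.001]
wrist_force: [1.2, -1.2, 0.3]
width: 0.001
```

Call:
apply_moves(deltas=[[0,0,0,0,0,0,1],[0,0,0,0,0,0,1]])

```text
time: 1.6
tool_pos: [0.6076, -0.1243, 0.2816]
tcp_rot: [-2.292, -2.146, 0.002]
wrist_force: [-0.4, -0.2, 0.2]
width: -0.003
```

```bash
python3 -c "
from mv import *
R=down(W);plan([(chestp(x,-70,z),R) for x,z in[(62,280),(62,195),(46,172),(30,152),(14,124),(7,105),(4,88)]])"
```

```text
t 1.6 pos [ 0.6076 -0.1243  0.2816] F [-0.4 -0.2  0.2] w -0.003
[0.0264, 0.0192, 0.0016] [-0.002, -0.0, -0.008] rows 0.8
[0.0263, 0.0194, 0.0866] [-0.002, -0.0, -0.008] rows 2.0
[0.0262, 0.0035, 0.1096] [-0.002, -0.0, -0.008] rows 0.7
[0.0261, -0.0125, 0.1297] [-0.002, -0.0, -0.008] rows 0.6
[0.0259, -0.0284, 0.1577] [-0.002, -0.0, -0.008] rows 0.8
[0.0259, -0.0354, 0.1767] [-0.002, -0.0, -0.008] rows 0.5
[0.0258, -0.0383, 0.1937] [-0.002, -0.0, -0.008] rows 0.4
```

Call:
apply_moves(deltas=[[0.026,0.019,0.002,0,0,-0.008,1],[0.026,0.019,0.04,0,0,-0.008,1],[0.026,0.019,0.065,0,0,-0.008,1],[0.026,0.019,0.086,0,0,-0.008,1],[0.026,0.012,0.1,0,0,-0.008,1],[0.026,0.003,0.11,0,0,-0.008,1],[0.026,-0.005,0.12,0,0,-0.008,1],[0.026,-0.012,0.13,0,0,-0.008,1]])

```text
time: 2.27
tool_pos: [0.5963, -0.1014, 0.1533]
tcp_rot: [2.29, 2.149, 0.0]
wrist_force: [-0.3, -1.1, 3.4]
width: 0.002
```

Call:
apply_moves(deltas=[[0,-0.008,0.014,0,0,0,1],[0,-0.016,0.028,0,0,0,1],[0,-0.02,0.038,0,0,0,1],[0,-0.023,0.048,0,0,0,1],[0,-0.025,0.056,0,0,0,1],[0,-0.026,0.06,0,0,0,1],[0,-0.026,0.063,0,0,0,1],[0,-0.026,0.063,0,0,0,1]])

```text
time: 2.93
tool_pos: [0.5709, -0.0982, 0.0902]
tcp_rot: [-2.289, -2.151, 0.001]
wrist_force: [-0.5, 0.3, 0.5]
width: 0.001
```

```bash
python3 -c "
from mv import *
R=down(W);plan([(chestp(x,-70,z),R) for x,z in[(4,88)]])"
```

```text
t 2.93 pos [ 0.5709 -0.0982  0.0902] F [-0.5  0.3  0.5] w 0.001
[0.0023, -0.0004, 0.0022] [-0.001, 0.0, -0.004] rows 0.1
```

Call:
apply_moves(deltas=[[0,0,0.002,0,0,0,1],[0,0,0.003,0,0,0,1],[0,0,0.003,0,0,0,1]])

```text
time: 3.18
tool_pos: [0.5712, -0.0982, 0.0899]
tcp_rot: [-2.289, -2.152, 0.001]
wrist_force: [-7.7, 0.4, 16.7]
width: -0.002
```

```bash
python3 -c "
from mv import *
R=down(W);plan([(chestp(x,y,z),R) for x,y,z in[(10,-70,210),(55,0,210)]])"
```

```text
t 3.18 pos [ 0.5712 -0.0982  0.0899] F [-7.7  0.4 16.7] w -0.002
[0.0023, 0.0051, -0.1201] [-0.001, 0.0, -0.004] rows 2.9
[0.0724, 0.0498, -0.1201] [-0.001, 0.0, -0.004] rows 2.0
```

Call:
apply_moves(deltas=[[0.002,0.005,-0.04,0,0,0,1],[0.002,0.005,-0.08,0,0,0,1],[0.002,0.005,-0.12,0,0,0,1],[0.037,0.027,-0.12,0,0,0,1],[0.072,0.05,-0.12,0,0,0,1],[0.072,0.05,-0.12,0,0,0,1],[0.072,0.05,-0.08,0,0,0,1],[0.072,0.05,-0.06,0,0,0,1]])

```text
time: 3.85
tool_pos: [0.6256, -0.0283, 0.1453]
tcp_rot: [-2.287, -2.154, 0.0]
wrist_force: [-0.9, -0.2, -1.8]
width: -0.0
```

Run:
```python
from mv import *
R=down(W);plan([(chestp(x,0,z),R) for x,z in[(55,130),(20,130),(-15,135),(-35,140),(-55,132),(-75,122),(-90,110),(-97,100),(-97,95)]])
s=status.read_state();im=vision.read_camera("scene");a=im[125:290,110:456,::-1]
cv2.imwrite("pics/lid.png",cv2.resize(a,None,fx=2.3,fy=2.3))
```

```text
t 3.85 pos [ 0.6256 -0.0283  0.1453] F [-0.9 -0.2 -1.8] w -0.0
[-0.0007, -0.0, 0.0153] [-0.0, 0.0, -0.002] rows 0.4
[-0.0008, -0.035, 0.0153] [-0.0, 0.0, -0.002] rows 0.8
[-0.0009, -0.0701, 0.0103] [-0.0, 0.0, -0.002] rows 0.8
[-0.0009, -0.0901, 0.0053] [-0.0, 0.0, -0.002] rows 0.5
[-0.0009, -0.11, 0.0134] [-0.0, 0.0, -0.002] rows 0.5
[-0.001, -0.13, 0.0234] [-0.0, 0.0, -0.002] rows 0.5
[-0.001, -0.145, 0.0354] [-0.0, 0.0, -0.002] rows 0.5
[-0.001, -0.152, 0.0454] [-0.0, 0.0, -0.002] rows 0.3
[-0.001, -0.152, 0.0504] [-0.0, 0.0, -0.002] rows 0.1
```

View pics/lid.png

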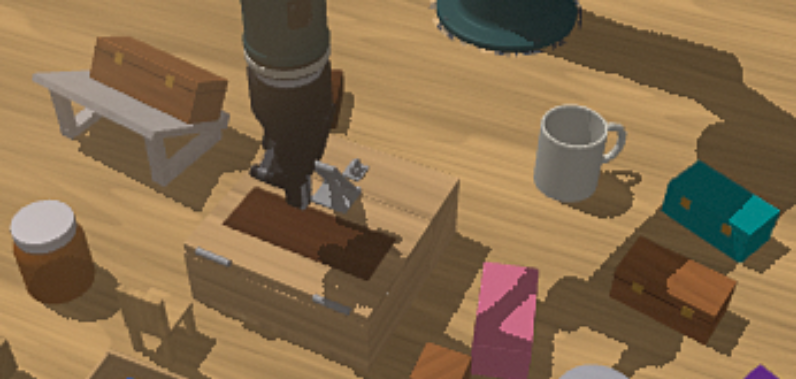

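The lid is flat, and the hasp stands leaning back at (335,185) with the fingers just behind it. Next, swing the hasp over.

Call:
apply_moves(deltas=[[0,-0.018,0.015,0,0,0,1],[0,-0.035,0.015,0,0,0,1],[0,-0.053,0.013,0,0,0,1],[0,-0.07,0.01,0,0,0,1],[0,-0.08,0.007,0,0,0,1],[0,-0.09,0.005,0,0,0,1],[0,-0.1,0.008,0,0,0,1],[0,-0.11,0.013,0,0,0,1]])

```text
time: 4.57
tool_pos: [0.5162, -0.0226, 0.1351]
tcp_rot: [2.288, 2.15, 0.003]
wrist_force: [-0.1, 0.4, 0.8]
width: -0.001
```

Call:
apply_moves(deltas=[[0,-0.01,0.005,0,0,0,1],[0,-0.02,0.01,0,0,0,1],[0,-0.028,0.016,0,0,0,1],[0,-0.036,0.022,0,0,0,1],[0,-0.04,0.028,0,0,0,1],[0,-0.042,0.033,0,0,0,1],[0,-0.042,0.036,0,0,0,1],[0,-0.042,0.036,0,0,0,1]])

```text
time: 5.23
tool_pos: [0.4729, -0.0199, 0.097]
tcp_rot: [-2.288, -2.15, 0.002]
wrist_force: [-0.3, -0.1, 1.1]
width: 0.0
```

```bash
python3 -c "
from mv import *
R=down(W);plan([(chestp(x,0,z),R) for x,z in[(-97,95)]])"
```

```text
t 5.23 pos [ 0.4729 -0.0199  0.097 ] F [-0.3 -0.1  1.1] w 0.0
[-0.0003, 0.0009, 0.002] [-0.002, -0.0, -0.004] rows 0.1
```

Call:
apply_moves(deltas=[[0,0,0.001,0,0,0,1],[0,0,0.002,0,0,0,1],[0,0,0.003,0,0,0,1],[0,0,0.003,0,0,0,1]])

```text
time: 5.57
tool_pos: [0.4743, -0.02, 0.0963]
tcp_rot: [2.289, 2.152, 0.0]
wrist_force: [-2.8, 0.5, 6.9]
width: 0.002
```

```bash
python3 -c "
from mv import *
plan([])"
```

```text
t 5.57 pos [ 0.4743 -0.02    0.0963] F [-2.8  0.5  6.9] w 0.002
```

The hasp is flat: the fingers stopped at z = 0.0963 against 0.0965 expected. Next, hover above the long box, tilted 30° to match it.

```bash
cat >> mv.py <<'E'
LB=np.array([.444,-.3348,.0489]);LW=-.1516
def lb(dx,dy,dz): return LB+(Ro.from_euler('z',LW)*Ro.from_euler('y',-np.pi/6)).apply(np.array([dx,dy,dz])/1000)
LR=down(LW,-np.pi/6)
E
python3 - <<'E'
from mv import *
print(LR.as_matrix()[:,2])
plan([(status.read_state()["tool_pos"]+[0,0,.15],down(W)),(lb(0,0,160),LR)])
E
```

```text
[ 0.49426536 -0.07550999 -0.8660254 ]
t 5.57 pos [ 0.4743 -0.02    0.0963] F [-2.8  0.5  6.9] w 0.002
[-0.0, 0.0, -0.15] [0.0, 0.0, -0.004] rows 3.6
[-0.3089, -0.0904, -0.0912] [-0.523, -0.023, 0.088] rows 7.8
```

Call:
apply_moves(deltas=[[0,0,-0.04,0,0,0,1],[0,0,-0.08,0,0,0,1],[0,0,-0.12,0,0,0,0],[0,0,-0.15,0,0,0,0],[-0.309,-0.09,-0.091,-0.523,-0.023,0.088,0],[-0.309,-0.09,-0.091,-0.523,-0.023,0.088,0],[-0.309,-0.09,-0.091,-0.523,-0.023,0.088,0],[-0.309,-0.09,-0.091,-0.523,-0.023,0.088,0]])

```text
time: 6.23
tool_pos: [0.4212, -0.1655, 0.2171]
tcp_rot: [2.077, 1.809, 0.431]
wrist_force: [1.0, 0.7, -0.9]
width: 0.843
```

```bash
python3 -c "
from mv import *
plan([(lb(0,0,160),LR)])"
```

```text
t 6.23 pos [ 0.4212 -0.1655  0.2171] F [ 1.   0.7 -0.9] w 0.843
[-0.1634, -0.0439, 0.0112] [-0.054, -0.005, 0.012] rows 4.1
```

Call:
apply_moves(deltas=[[-0.155,-0.042,0.011,-0.054,-0.005,0.012,0],[-0.155,-0.042,0.011,-0.054,-0.005,0.012,0],[-0.155,-0.042,0.011,-0.054,-0.005,0.012,0],[-0.155,-0.042,0.011,-0.054,-0.005,0.012,0],[-0.155,-0.042,0.011,-0.054,-0.005,0.012,0],[-0.155,-0.042,0.011,-0.054,-0.005,0.012,0],[-0.155,-0.042,0.011,-0.054,-0.005,0.012,0]])

```text
time: 6.82
tool_pos: [0.3678, -0.3131, 0.1872]
tcp_rot: [2.062, 1.766, 0.472]
wrist_force: [0.1, 0.0, 0.4]
width: 1.002
```

Run:
```python
from mv import *
plan([(lb(0,0,160),LR)])
s=status.read_state();im=vision.read_camera("wrist")[:,:,::-1].copy();cv2.imwrite("pics/w_raw.png",im)
C=cam("wrist",s)
q=proj(C,[lb(x,y,z) for z in(55,0) for x,y in((30,85),(30,-85),(-30,-85),(-30,85))])
print(q.round(0).tolist())
cv2.polylines(im,[q[:4].astype(np.int32)],True,(0,255,0),1);cv2.imwrite("pics/w1.png",im)
a=vision.read_camera("top")[:,:,::-1];a=cv2.resize(a[150:250,240:460],None,fx=2.5,fy=2.5)
v=np.zeros((420+250,560,3),np.uint8);v[:420]=im;v[420:,:550]=a;cv2.imwrite("pics/w1b.png",cv2.resize(v,(500,598)))
```

```text
t 6.82 pos [ 0.3678 -0.3131  0.1872] F [0.1 0.  0.4] w 1.002
[-0.0099, -0.0011, -0.001] [-0.008, -0.004, -0.004] rows 0.2
[[320.0, 112.0], [314.0, 324.0], [242.0, 324.0], [234.0, 112.0], [313.0, 113.0], [308.0, 292.0], [248.0, 291.0], [243.0, 113.0]]
```

View pics/w1b.png

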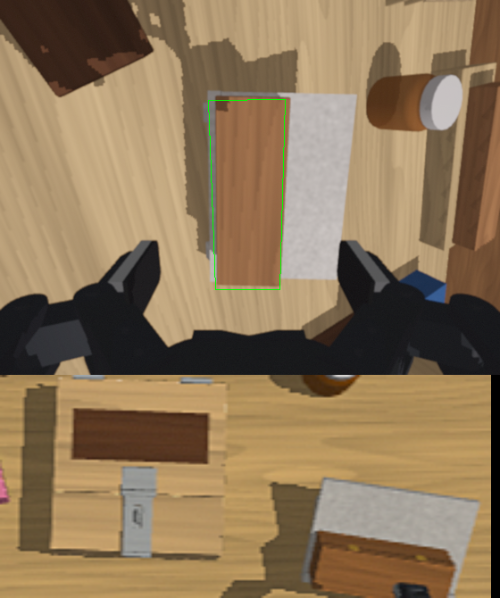

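The hasp lies flat with the staple through it (lower crop, (137,510)). In the wrist view the box top spans about (243,109)–(316,321) px, within 3 mm of the prediction, so I nudge +2.5 mm in both axes and descend along the box normal.

Run:
```python
from mv import *
plan([(lb(2.5,2.5,z),LR) for z in(100,50,14)])
```

```text
t 6.92 pos [ 0.3687 -0.3119  0.1875] F [-0.6 -0.3 -0.5] w 1.003
[-0.0091, 0.0011, 0.0589] [-0.007, -0.005, -0.001] rows 1.4
[-0.0093, 0.0014, 0.1089] [-0.007, -0.005, -0.001] rows 1.2
[-0.0095, 0.0017, 0.1449] [-0.007, -0.005, -0.001] rows 0.9
```

Call:
apply_moves(deltas=[[-0.009,0.001,0.03,-0.007,-0.005,0,0],[-0.009,0.001,0.06,-0.007,-0.005,0,0],[-0.009,0.001,0.085,-0.007,-0.005,0,0],[-0.009,0.001,0.11,-0.007,-0.005,0,0],[-0.009,0.001,0.13,-0.007,-0.005,0,0],[-0.009,0.001,0.145,-0.007,-0.005,0,0],[-0.009,0.001,0.145,-0.007,-0.005,0,0],[-0.009,0.001,0.145,-0.007,-0.005,0,0]])

```text
time: 7.58
tool_pos: [0.4393, -0.3301, 0.0614]
tcp_rot: [2.053, 1.765, 0.473]
wrist_force: [0.0, -0.5, 0.4]
width: 0.995
```

Call:
apply_moves(deltas=[[0,0,0,0,0,0,1],[0,0,0,0,0,0,1],[0,0,0,0,0,0,1],[0,0,0,0,0,0,1],[0,0,0,0,0,0,1],[0,0,0,0,0,0,1]], squeeze=60)

```text
time: 8.08
tool_pos: [0.4389, -0.3327, 0.0636]
tcp_rot: [2.052, 1.759, 0.472]
wrist_force: [-2.8, 4.8, 7.6]
width: 0.692
```

Run:
```python
from mv import *
plan([(lb(2.5,2.5,14),LR)])
```

```text
t 8.08 pos [ 0.4389 -0.3327  0.0636] F [-2.8  4.8  7.6] w 0.692
[0.0012, -0.0002, 0.0014] [0.002, 0.002, -0.001] rows 0.0
```

Call:
apply_moves(deltas=[[0,0,-0.01,0,0,0,1],[0,0,-0.025,0,0,0,1],[0,0,-0.045,0,0,0,1],[0,0,-0.07,0,0,0,1],[0,0,-0.1,0,0,0,1],[0,0,-0.12,0,0,0,1],[0,0,-0.12,0,0,0,1]])

```text
time: 8.67
tool_pos: [0.3786, -0.3253, 0.1702]
tcp_rot: [2.049, 1.755, 0.467]
wrist_force: [1.5, -1.0, -2.4]
width: 0.696
```

Run:
```python
from mv import *
plan([([.42,-.27,.22],down(W)),(chestp(37.5,0,200),down(W))])
```

```text
t 8.67 pos [ 0.3786 -0.3253  0.1702] F [ 1.5 -1.  -2.4] w 0.696
[0.0607, 0.0532, -0.0271] [0.527, 0.033, -0.095] rows 4.3
[0.3292, 0.1719, 0.0631] [0.527, 0.033, -0.095] rows 7.4
```

Call:
apply_moves(deltas=[[0.012,0.011,-0.005,0.105,0.007,-0.019,1],[0.024,0.021,-0.011,0.21,0.013,-0.038,1],[0.036,0.032,-0.016,0.316,0.02,-0.057,1],[0.048,0.043,-0.022,0.42,0.026,-0.076,1],[0.061,0.053,-0.027,0.527,0.033,-0.095,1],[0.09,0.066,-0.017,0.527,0.033,-0.095,1],[0.12,0.079,-0.007,0.527,0.033,-0.095,1],[0.15,0.093,0.003,0.527,0.033,-0.095,1]])

```text
time: 9.33
tool_pos: [0.4841, -0.1861, 0.2081]
tcp_rot: [-2.276, -2.153, -0.003]
wrist_force: [0.1, -0.1, -4.2]
width: 0.699
```

Run:
```python
from mv import *
plan([(chestp(37.5,0,200),down(W))])
```

```text
t 9.33 pos [ 0.4841 -0.1861  0.2081] F [ 0.1 -0.1 -4.2] w 0.699
[0.1648, 0.115, 0.0088] [-0.005, -0.008, 0.002] rows 4.8
```

Call:
apply_moves(deltas=[[0.03,0.02,0.001,0,0,0,1],[0.06,0.041,0.003,0,0,0,1],[0.09,0.062,0.004,0,0,0,1],[0.12,0.082,0.006,0,0,0,1],[0.145,0.1,0.008,0,0,0,1],[0.158,0.11,0.009,0,0,0,1],[0.162,0.113,0.009,0,0,0,1],[0.162,0.113,0.009,0,0,0,1]])

```text
time: 10.0
tool_pos: [0.605, -0.0312, 0.1999]
tcp_rot: [-2.274, -2.155, -0.002]
wrist_force: [0.7, -0.4, -3.3]
width: 0.694
```

Run:
```python
from mv import *
plan([(chestp(37.5,0,150),down(W)),(chestp(37.5,0,104),down(W))])
s=status.read_state();im=vision.read_camera("wrist")[:,:,::-1].copy();C=cam("wrist",s)
Rt=Ro.from_rotvec(s["tcp_rot"]);p=s["tool_pos"]
# predicted box in hand (TCP 14 mm above underside) top corners, and inlay corners on the closed lid
b=[p+Rt.apply(np.array([y,x,14-z])/1000) for z in(55,) for x,y in((30,85),(30,-85),(-30,-85),(-30,85))]
i=[chestp(37.5+x,y,90) for x,y in((33,88),(33,-88),(-33,-88),(-33,88))]
for q,c in((b,(0,255,0)),(i,(255,0,255))): cv2.polylines(im,[proj(C,q).round().astype(np.int32)],True,c,1)
cv2.imwrite("pics/w2.png",im)
```

```text
t 10.0 pos [ 0.605  -0.0312  0.1999] F [ 0.7 -0.4 -3.3] w 0.694
[0.003, 0.0032, 0.0499] [-0.006, -0.007, 0.004] rows 1.2
[0.0027, 0.0034, 0.0959] [-0.006, -0.007, 0.004] rows 1.1
```

View pics/w2.png

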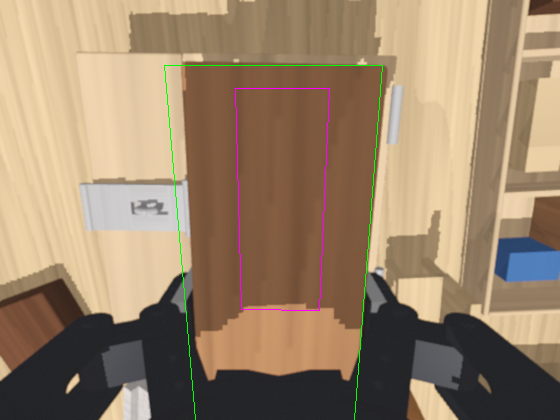

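The held box's far edge reads (184,63)–(386,64) px against (165,65)–(383,65) predicted, so it is offset and maybe pitched in the hand. I'll measure its edges numerically and fit the in-hand pose.

```bash
cat > hand.py <<'E'
from mv import *
from scipy.optimize import least_squares
def edges(rows,lo,hi,im):
    g=cv2.GaussianBlur(im,(5,5),0).astype(float); out={}
    for r in rows:
        d=np.abs(np.diff(g[r-2:r+3].mean(0),axis=0)).sum(1)
        out[r]=(lo[0]+int(d[lo[0]:lo[1]].argmax()),hi[0]+int(d[hi[0]:hi[1]].argmax()))
    return out
if __name__=="__main__":
    s=status.read_state();im=vision.read_camera("wrist");cv2.imwrite("pics/w2raw.png",im[:,:,::-1])
    e=edges([75,90,110,130,150,170,240,255],(172,204),(362,400),im);print(e)
    c=vision.get_calibration("wrist");M=np.linalg.inv(c["tool_from_camera"]);C=(K(c),M[:3,:3],M[:3,3])
    def corner(p,x,y):
        dx,dy,zt,pitch,yaw=p
        v=Ro.from_euler('zy',[yaw,pitch]).apply([y,x,0])   # tool frame: box y->tool x, box x->tool y
        return np.array([dy,dx,zt])+v
    def res(p):
        P=proj(C,[corner(p,-.03,.085),corner(p,-.03,-.02),corner(p,.03,.085),corner(p,.03,-.02)]);r=[]
        for row,(l,h) in e.items():
            for (a,b),u in(((P[0],P[1]),l),((P[2],P[3]),h)): r.append(a[0]+(b[0]-a[0])*(row-a[1])/(b[1]-a[1])-u)
        r+=[P[0][1]-63,P[2][1]-64]
        return r
    f=least_squares(res,[0,0,-.04,0,0],loss="soft_l1");print("dx,dy,ztop,pitch,yaw",f.x.round(4),np.round(f.fun,1))
E
python3 hand.py
```

```text
{75: (181, 393), 90: (182, 386), 110: (183, 382), 130: (184, 380), 150: (185, 378), 170: (186, 376), 240: (189, 370), 255: (190, 368)}
dx,dy,ztop,pitch,yaw [ 0.0013  0.0012 -0.0364 -0.0135  0.02  ] [-0.  -7.  -0.2 -1.5 -0.2  0.5 -0.1  0.6 -0.1  0.6 -0.1  0.6  0.6 -0.3
  0.3  0.2 -1.8  1.9]
```

In hand: offset about 1.3 mm, pitch −0.013, underside about 18.6 mm below the TCP — level and centred. Lower onto the lid.

Run:
```python
from mv import *
plan([(chestp(36.2,-1.2,z),down(W)*Ro.from_euler('z',-.01)) for z in (140,112,108)])
```

```text
t 10.1 pos [ 0.6041 -0.0329  0.2005] F [ 0.3  0.5 -3.5] w 0.695
[0.0035, 0.0027, 0.0605] [-0.005, -0.006, -0.008] rows 1.5
[0.0034, 0.0028, 0.0885] [-0.005, -0.006, -0.008] rows 0.7
[0.0033, 0.0028, 0.0925] [-0.005, -0.006, -0.008] rows 0.1
```

Call:
apply_moves(deltas=[[0.003,0.003,0.02,-0.005,-0.006,-0.008,1],[0.003,0.003,0.045,-0.005,-0.006,-0.008,1],[0.003,0.003,0.063,-0.005,-0.006,-0.008,1],[0.003,0.003,0.075,-0.005,-0.006,-0.008,1],[0.003,0.003,0.082,-0.005,-0.006,-0.008,1],[0.003,0.003,0.087,-0.005,-0.006,-0.008,1],[0.003,0.003,0.087,-0.005,-0.006,-0.008,1],[0.003,0.003,0.087,-0.005,-0.006,-0.008,1]])

```text
time: 10.77
tool_pos: [0.6085, -0.029, 0.1151]
tcp_rot: [2.273, 2.167, 0.004]
wrist_force: [-0.1, -0.8, -3.1]
width: 0.696
```

Call:
apply_moves(deltas=[[0,0,0.001,0,0,0,1],[0,0,0.002,0,0,0,1],[0,0,0.003,0,0,0,1],[0,0,0.003,0,0,0,1]])

```text
time: 11.1
tool_pos: [0.6082, -0.0285, 0.1116]
tcp_rot: [2.273, 2.168, 0.003]
wrist_force: [-0.2, 0.6, -3.2]
width: 0.696
```

Call:
apply_moves(deltas=[[0,0,0.001,0,0,0,1],[0,0,0.002,0,0,0,1],[0,0,0.003,0,0,0,1],[0,0,0.003,0,0,0,1]])

```text
time: 11.43
tool_pos: [0.6077, -0.0285, 0.1079]
tcp_rot: [-2.273, -2.168, -0.002]
wrist_force: [1.1, -0.0, -3.6]
width: 0.696
```

Call:
apply_moves(deltas=[[0,0,0.001,0,0,0,1],[0,0,0.002,0,0,0,1],[0,0,0.002,0,0,0,1]])

```text
time: 11.68
tool_pos: [0.608, -0.0285, 0.1061]
tcp_rot: [2.273, 2.168, 0.003]
wrist_force: [-1.1, 0.6, -3.2]
width: 0.694
```

Call:
apply_moves(deltas=[[0,0,0.001,0,0,0,1],[0,0,0.002,0,0,0,1],[0,0,0.002,0,0,0,1]])

```text
time: 11.93
tool_pos: [0.6082, -0.0288, 0.1055]
tcp_rot: [2.273, 2.168, 0.003]
wrist_force: [-3.5, -1.4, 3.2]
width: 0.7
```

Contact now: z = 0.1055 and the force changed sign. Release and rise.

Call:
apply_moves(deltas=[[0,0,0,0,0,0,0.2],[0,0,0,0,0,0,0.1],[0,0,0,0,0,0,0],[0,0,0,0,0,0,0],[0,0,-0.02,0,0,0,0],[0,0,-0.05,0,0,0,0],[0,0,-0.09,0,0,0,0],[0,0,-0.12,0,0,0,0]])

```text
time: 12.6
tool_pos: [0.6081, -0.0286, 0.2265]
tcp_rot: [2.273, 2.168, 0.004]
wrist_force: [0.7, -0.7, 1.4]
width: 1.002
```

```bash
cat >> mv.py <<'E'
SB=np.array([.4767,.3457,0]);SW=-.2384
E
python3 - <<'E'
from mv import *
SR=down(SW)
plan([([.56,.1,.24],down(-.15)),(SB+[0,0,.17],SR)])
E
```

```text
t 12.6 pos [ 0.6081 -0.0286  0.2265] F [ 0.7 -0.7  1.4] w 1.002
[0.1262, -0.0541, -0.0135] [0.002, -0.001, 0.103] rows 3.3
[0.3676, -0.1491, 0.0565] [0.002, -0.001, 0.191] rows 6.4
```

Call:
apply_moves(deltas=[[0.04,-0.017,-0.004,0,0,0.03,0],[0.08,-0.034,-0.008,0,0,0.07,0],[0.126,-0.054,-0.012,0,0,0.1,0],[0.165,-0.069,0,0,0,0.12,0],[0.205,-0.085,0.01,0,0,0.14,0],[0.245,-0.1,0.02,0,0,0.16,0],[0.285,-0.117,0.03,0,0,0.18,0],[0.325,-0.132,0.04,0,0,0.19,0]])

```text
time: 13.27
tool_pos: [0.4978, 0.2822, 0.1897]
tcp_rot: [2.47, 1.941, 0.004]
wrist_force: [0.4, 0.5, -0.3]
width: 1.003
```

Call:
apply_moves(deltas=[[0.03,-0.012,0.015,0,0,0,0],[0.039,-0.015,0.02,0,0,0,0],[0.039,-0.015,0.02,0,0,0,0],[0.039,-0.015,0.02,0,0,0,0]])

```text
time: 13.6
tool_pos: [0.493, 0.3217, 0.1694]
tcp_rot: [2.467, 1.944, 0.001]
wrist_force: [0.6, -1.1, 0.1]
width: 1.001
```

Run:
```python
from mv import *
s=status.read_state();im=vision.read_camera("wrist")[:,:,::-1].copy();C=cam("wrist",s)
def b(z): return [SB+Ro.from_euler('z',SW).apply([x/1000,y/1000,z/1000]) for x,y in((30,57.5),(30,-57.5),(-30,-57.5),(-30,57.5))]
print(proj(C,b(50)).round().tolist())
cv2.polylines(im,[proj(C,b(50)).round().astype(np.int32)],True,(0,255,0),1)
t=vision.read_camera("top")[:,:,::-1];a=cv2.resize(t[150:250,240:460],None,fx=2.5,fy=2.5,interpolation=2)
v=np.zeros((670,560,3),np.uint8);v[:420]=im;v[420:,:550]=a;v=cv2.copyMakeBorder(v,0,0,0,0,0);cv2.imwrite("pics/w3.png",cv2.resize(v,(500,598)))
plan([(SB+[0,0,.17],down(SW))])
```

```text
[[288.0, 109.0], [287.0, 253.0], [215.0, 253.0], [207.0, 109.0]]
t 13.7 pos [0.4941 0.3208 0.1705] F [-0.1  0.1 -0.5] w 1.002
[0.0201, -0.0228, 0.0005] [0.002, -0.001, 0.0] rows 0.7
```

View pics/w3.png

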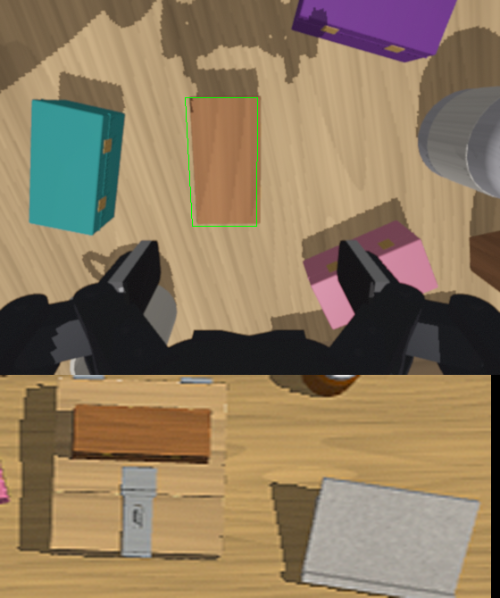

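The green prediction sits on the brown box within about 1 mm. The long box lies square on the inlay (lower crop (142,432)). I'll check it numerically and descend for the short box.

Run:
```python
from mv import *
C=cam("top");f=lambda u,v:(240+u/2.232,150+(v-375)/2.2313)
P=[chestp(37.5+x,y,145) for x,y in((30,85),(30,-85),(-30,-85),(-30,85))];print(proj(C,P).round(1).tolist())
for uv in((75,404),(211,409),(209,457),(75,452)): 
    q=onplane(C,f(*uv),.145);print(np.round(f(*uv),1),(Ro.from_euler('z',-W).apply(q-CH)*1000).round(1))
plan([(SB+Ro.from_euler('z',SW).apply([.001,0,z]),down(SW)) for z in(.17,.1,.05,.015)])
```

```text
[[272.8, 162.8], [334.0, 164.7], [333.7, 186.0], [272.1, 184.1]]
[273.6 163. ] [ 66.9  82.8 145. ]
[334.5 165.2] [ 65.9 -86.4 145. ]
[333.6 186.7] [  5.3 -85.  145. ]
[273.6 184.5] [  6.4  80.8 145. ]
t 13.7 pos [0.4941 0.3208 0.1705] F [-0.1  0.1 -0.5] w 1.002
[0.0201, -0.0218, 0.0005] [0.002, -0.001, 0.0] rows 0.7
[0.02, -0.0219, 0.0705] [0.002, -0.001, 0.0] rows 1.7
[0.0199, -0.022, 0.1205] [0.002, -0.001, 0.0] rows 1.2
[0.0199, -0.0221, 0.1555] [0.002, -0.001, 0.0] rows 0.8
```

Long box centre is at about (36.1, −2) in chest axes against (37.5, 0), so it is well within 15 mm. Now grasp the short box.

Call:
apply_moves(deltas=[[0.02,-0.022,0.005,0,0,0,0],[0.02,-0.022,0.04,0,0,0,0],[0.02,-0.022,0.075,0,0,0,0],[0.02,-0.022,0.105,0,0,0,0],[0.02,-0.022,0.13,0,0,0,0],[0.02,-0.022,0.148,0,0,0,0],[0.02,-0.022,0.155,0,0,0,0],[0.02,-0.022,0.155,0,0,0,0]])

```text
time: 14.37
tool_pos: [0.4764, 0.3445, 0.0135]
tcp_rot: [2.471, 1.94, -0.002]
wrist_force: [0.6, -0.1, 0.3]
width: 1.0
```

Call:
apply_moves(deltas=[[0,0,0,0,0,0,1],[0,0,0,0,0,0,1],[0,0,0,0,0,0,1],[0,0,0,0,0,0,1],[0,0,0,0,0,0,1],[0,0,0,0,0,0,1]], squeeze=60)

```text
time: 14.87
tool_pos: [0.479, 0.3476, 0.0175]
tcp_rot: [2.468, 1.942, 0.01]
wrist_force: [1.0, -1.8, 6.2]
width: 0.693
```

Call:
apply_moves(deltas=[[0,0,-0.01,0,0,0,1],[0,0,-0.035,0,0,0,1],[0,0,-0.07,0,0,0,1],[0,0,-0.11,0,0,0,1],[0,0,-0.15,0,0,0,1],[0,0,-0.19,0,0,0,1],[0,0,-0.22,0,0,0,1],[0,0,-0.22,0,0,0,1]])

```text
time: 15.53
tool_pos: [0.4799, 0.3489, 0.2447]
tcp_rot: [2.468, 1.943, 0.026]
wrist_force: [1.3, 0.8, -0.9]
width: 0.695
```

Run:
```python
from mv import *
plan([(chestp(36.5,-1.5,240),down(W)*Ro.from_euler('z',-.01))])
```

```text
t 15.53 pos [0.4799 0.3489 0.2447] F [ 1.3  0.8 -0.9] w 0.695
[-0.338, 0.2123, 0.0029] [0.012, -0.011, -0.189] rows 9.6
```

Call:
apply_moves(deltas=[[-0.034,0.021,0,0.002,-0.002,-0.02,1],[-0.068,0.042,0.001,0.003,-0.003,-0.04,1],[-0.105,0.066,0.001,0.004,-0.004,-0.06,1],[-0.14,0.088,0.001,0.006,-0.005,-0.08,1],[-0.175,0.11,0.002,0.008,-0.007,-0.1,1],[-0.21,0.132,0.002,0.01,-0.009,-0.13,1],[-0.245,0.154,0.003,0.012,-0.011,-0.16,1],[-0.28,0.176,0.003,0.012,-0.011,-0.189,1]])

```text
time: 16.2
tool_pos: [0.5807, 0.0318, 0.2308]
tcp_rot: [-2.27, -2.166, 0.024]
wrist_force: [0.8, 0.7, -3.2]
width: 0.69
```

Call:
apply_moves(deltas=[[-0.03,0.016,0,0,0,0,1],[-0.045,0.024,0,0,0,0,1],[-0.052,0.027,0,0,0,0,1],[-0.052,0.027,0,0,0,0,1],[-0.052,0.027,0,0,0,0,1]])

```text
time: 16.62
tool_pos: [0.6052, -0.0186, 0.2313]
tcp_rot: [-2.271, -2.164, 0.023]
wrist_force: [-0.6, -0.5, -2.4]
width: 0.696
```

Run:
```python
from mv import *
plan([(chestp(36.5,-1.5,z),down(W)*Ro.from_euler('z',-.01)) for z in(240,200,164)])
s=status.read_state();im=vision.read_camera("wrist")[:,:,::-1].copy();cv2.imwrite("pics/w4raw.png",im);C=cam("wrist",s)
Rt=Ro.from_rotvec(s["tcp_rot"]);p=s["tool_pos"]
b=[p+Rt.apply(np.array([y,x,15.5-50])/1000) for x,y in((30,57.5),(30,-57.5),(-30,-57.5),(-30,57.5))]
i=[chestp(36.3+x,-1.8+y,145) for x,y in((30,85),(30,-85),(-30,-85),(-30,85))]
for q,c in((b,(0,255,0)),(i,(255,0,255))): cv2.polylines(im,[proj(C,q).round().astype(np.int32)],True,c,1)
print(proj(C,b).round(),proj(C,i).round())
cv2.imwrite("pics/w4.png",im)
```

```text
t 16.62 pos [ 0.6052 -0.0186  0.2313] F [-0.6 -0.5 -2.4] w 0.696
[-0.0108, 0.0022, -0.0087] [-0.013, 0.008, -0.001] rows 0.3
[-0.0105, 0.0027, 0.0313] [-0.013, 0.008, -0.001] rows 1.0
[-0.0102, 0.0032, 0.0673] [-0.013, 0.008, -0.001] rows 0.9
[[369. 162.]
 [347. 443.]
 [202. 442.]
 [179. 162.]] [[329. 112.]
 [317. 337.]
 [241. 335.]
 [236. 111.]]
```

View pics/w4.png

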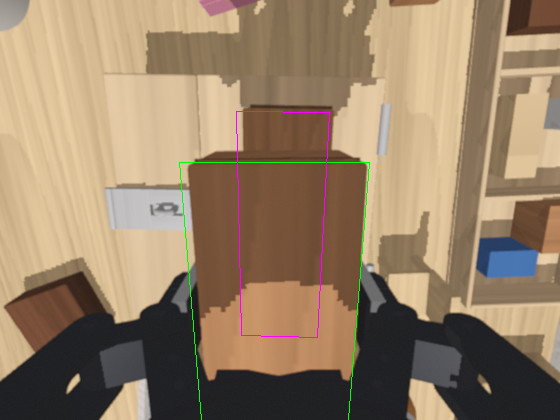

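Held box is square in the hand, with its top edge at (189,163)–(367,163). The long box's far edge at (243,107)–(333,107) is within about 2 mm of prediction. Lower.

Call:
apply_moves(deltas=[[-0.005,0.001,0,-0.007,0.004,0,1],[-0.01,0.002,0.01,-0.013,0.008,0,1],[-0.01,0.003,0.025,-0.013,0.008,0,1],[-0.01,0.003,0.04,-0.013,0.008,0,1],[-0.01,0.003,0.052,-0.013,0.008,0,1],[-0.01,0.003,0.06,-0.013,0.008,0,1],[-0.01,0.003,0.063,-0.013,0.008,0,1],[-0.01,0.003,0.063,-0.013,0.008,0,1]])

```text
time: 17.33
tool_pos: [0.6069, -0.03, 0.1676]
tcp_rot: [-2.274, -2.168, 0.001]
wrist_force: [-0.4, -0.1, -1.5]
width: 0.692
```

Run:
```python
from mv import *
plan([(chestp(36.5,-1.5,z),down(W)*Ro.from_euler('z',-.01)) for z in(164,162)])
```

```text
t 17.33 pos [ 0.6069 -0.03    0.1676] F [-0.4 -0.1 -1.5] w 0.692
[0.0006, 0.0, 0.0036] [-0.001, 0.001, -0.0] rows 0.1
[0.0006, 0.0, 0.0056] [-0.001, 0.001, -0.0] rows 0.0
```

Call:
apply_moves(deltas=[[0,0,0.001,0,0,0,1],[0,0,0.002,0,0,0,1],[0,0,0.003,0,0,0,1],[0,0,0.003,0,0,0,1]])

```text
time: 17.67
tool_pos: [0.6081, -0.0303, 0.1664]
tcp_rot: [2.273, 2.166, 0.002]
wrist_force: [-0.9, 0.5, -2.7]
width: 0.694
```

Call:
apply_moves(deltas=[[0,0,0.001,0,0,0,1],[0,0,0.002,0,0,0,1],[0,0,0.002,0,0,0,1]])

```text
time: 17.92
tool_pos: [0.6076, -0.0303, 0.1638]
tcp_rot: [2.273, 2.166, 0.001]
wrist_force: [-0.4, -0.1, -1.7]
width: 0.689
```

Call:
apply_moves(deltas=[[0,0,0.001,0,0,0,1],[0,0,0.002,0,0,0,1],[0,0,0.002,0,0,0,1]])

```text
time: 18.17
tool_pos: [0.6079, -0.0304, 0.1626]
tcp_rot: [2.273, 2.166, 0.001]
wrist_force: [-1.8, -0.5, 1.5]
width: 0.693
```

Contact: the weight is taken up at z = 0.1626, as predicted. Release, rise and check.

Call:
apply_moves(deltas=[[0,0,0,0,0,0,0.2],[0,0,0,0,0,0,0.1],[0,0,0,0,0,0,0],[0,0,0,0,0,0,0],[0,0,-0.02,0,0,0,0],[0,0,-0.05,0,0,0,0],[0,0,-0.09,0,0,0,0],[0,0,-0.11,0,0,0,0]])

```text
time: 18.83
tool_pos: [0.6091, -0.0303, 0.2764]
tcp_rot: [2.27, 2.163, 0.006]
wrist_force: [1.3, -0.4, 0.9]
width: 0.997
```

Call:
apply_moves(deltas=[[-0.04,-0.03,-0.01,0,0,0,0],[-0.08,-0.06,-0.01,0,0,0,0],[-0.12,-0.09,-0.01,0,0,0,0],[-0.15,-0.12,-0.01,0,0,0,0],[-0.17,-0.15,-0.01,0,0,0,0],[-0.17,-0.17,-0.01,0,0,0,0],[-0.17,-0.17,-0.01,0,0,0,0]])

```text
time: 19.42
tool_pos: [0.4242, -0.1935, 0.2813]
tcp_rot: [-2.279, -2.162, 0.004]
wrist_force: [0.5, 0.9, -1.0]
width: 1.002
```

Run:
```python
from mv import *
plan([])
def rect(x,y,hx,hy,z): return [chestp(x+a*hx,y+b*hy,z) for a,b in((1,1),(1,-1),(-1,-1),(-1,1))]
out=[]
for n,(r0,r1,c0,c1) in(("top",(135,245,250,350)),("scene",(150,290,180,280))):
    im=vision.read_camera(n)[:,:,::-1].copy();cv2.imwrite(f"pics/{n}_end.png",im);C=cam(n)
    s=4;a=cv2.resize(im[r0:r1,c0:c1],None,fx=s,fy=s,interpolation=2)
    for q,c in((rect(37.5,0,30,85,145),(255,0,255)),(rect(37.5,0,30,57.5,195),(0,255,0))):
        pts=((proj(C,q)-[c0,r0]+.5)*s).round().astype(np.int32);cv2.polylines(a,[pts],True,c,1)
    out.append(cv2.copyMakeBorder(a,0,560-a.shape[0],0,0,0))
cv2.imwrite("pics/end.png",np.hstack(out))
```

```text
t 19.42 pos [ 0.4242 -0.1935  0.2813] F [ 0.5  0.9 -1. ] w 1.002
```

View pics/end.png

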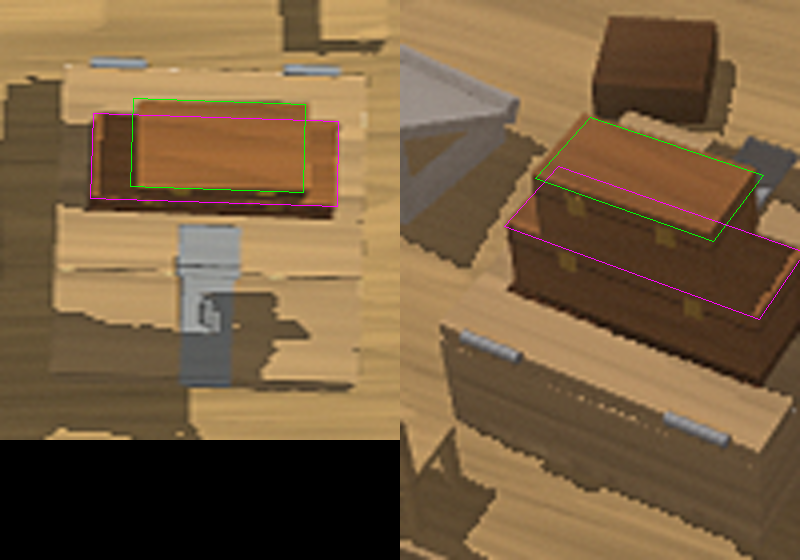

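Both boxes match their ideal outlines (top face (132,100)–(305,190) in the top crop) to within about 3 mm. The stack is level, the hasp is flat at (210,300), and the arm is clear. Handing in.

```bash
python3 -c "
from workcell import job
print(job.finish_job())"
```

```text
the job is handed in; nothing more can be done
None
```

I closed the lid, swung the hasp flat over the staple, and stacked the longer box on the inlay with the shorter box on top. I handed the job in at about 19.4 s of the 72 s allowed; no verdict was reported.

**Lid and hasp:** The lid bottomed out at 90 mm height. The fingers stopped on the flat hasp at 96.3 mm, against 96.5 mm expected, and the pictures show the staple through its slot.

**Boxes:** In the last top and scene pictures both boxes lie within about 3 mm of their ideal outlines, square and level. An earlier measurement put the longer box's centre about 2.5 mm off. Each box was lowered until the lid or the lower box took its weight, then released.

**Clearance:** The gripper is open and about 0.2 m from the stack. I never steered at the bystanders or the pink, purple and turquoise look-alikes, but I did not measure the bystanders again at the end.

**Disagreement:** The wrist camera put the longer box about 3 mm lower in the hand than the real contact height showed, so I set it down by contact force.

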